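# Clear and nest the bench pots

### The arm

A 6-joint arm with a two-finger parallel gripper is mounted at the origin on the work surface. World frame = base frame: x ahead of the robot, y to its left, z up, the work surface at z = 0. Lengths are in m, angles in rad, forces in N, time in s.
With the tool pointing down it reaches from about 0.425 to 1.125 m from the base axis. Payload 14.9 kg.
Tool frame: the origin (TCP) lies between the finger pads; the fingertips stand manip.tip_extent ahead of it and the grasp point (between the pads) lies 5 mm behind it (manip.tip_extent is the distance from the TCP to the fingertips, in m); z points along the fingers, y is the line along which they close (so a half turn about z gives the same grasp; the last joint's range is limited). The gripper opens to 91 mm and grips with 3 to 60 N. Pads are 32 mm wide; open, the fingers measure 118 mm over their backs; the gripper's body (76 mm by 178 mm) begins 60 mm behind the grasp point.
Start: joints at [-1.307, 0.379, 1.734, -0, 1.028, -0.033], TCP at [0.205, -0.669, 0.228] pointing down, gripper open.
Joint ranges: [-2.77, 2.77], [-0.74, 2.19], [0, 2.66], [-1.06, 4.2], [0.31, 2.87], [-3.08, 3.08]. Speed limits (rad/s): [1.89, 1.89, 2.39, 3.14, 3.14, 3.14].

### API

Orientations are given as a 3x3 rotation matrix whose columns are the frame's x, y, z axes.
In Python, from bench import manip, eyes, find_in, regions_of, mark_of gives the robot as it stands.
- The arm moves only by the shell command python3 -m inch 'ROWS' [FORCE]. ROWS is JSON, one flat list of numbers, 5 for each row, row after row: the opening, from 0 (shut) to 1 (fully open), then the shift along the tool's x, y, z in units of 0.04 m (1.0 is 0.04 m), then the turn about the tool's z in units of 90 degrees (1.0 is 90 degrees). In form: [hand, tx, ty, tz, turn, hand, tx, ty, tz, turn, ...]. A call has 1 to 12 rows; each row shifts and turns the commanded pose from where the row before left it, along the tool's axes as they then stand; what a row does not reach is not made up. A row lasts 1/8 s, in which the tool goes at most 62.5 mm and 10.7 degrees, less where a joint would pass 70% of its speed; a pose out of reach is approached as far as the arm can. A call with a number of a shift or a turn outside -1 to 1 is refused whole. A call with a gripper value outside its range is refused whole. The fingers move at their own pace and stop on an object; FORCE is the grip in N (left out, the last holds). Time passes only in rows, so rows that do not move let the fingers close. It gives the time, the measured TCP pose, the force, the opening and the grip force at its end, in the units of the state.
- manip.read_state(): the state, without advancing time (a new reading comes with each control period).
- eyes.grab_frame(name): name is "scene" or "side" or "wrist"; returns a dict with "pixels" (420x560x3 uint8, blue, green, red), "fx", "fy", "cx", "cy" (pixels), "eye" and "orientation" of the camera in the world; the wrist camera has in their place "hand_eye" (4x4, takes a point from camera to tool coordinates, whose origin is the TCP and whose axes are the flange's). Camera axes: x right, y up, looking along -z (the intrinsics and any distortion apply to the point x, -y, -z); pixel columns grow to the right and rows downward; lengths in m; the calibration is good to about 2 mm. The wrist camera is an equidistant fisheye: a pixel r from the principal point sees the ray r / f radians off the axis. A picture is of the moment at which its call begins: read the wrist's pose just before it. There is no depth.
- manip.close_job(): hands the job in; it is judged then, once.
Trained networks look in a picture, given as the dict that the camera call returned (one of the last four; its "shot" number tells which), for a name from the list of things; names that differ only in an ending like _2 or _b are one class to them, and where a whole thing is asked for, a point or a joint stands for the part that bears it (a point fixed in the world has none). Each returns a list of dicts, best first, with "p" (0 to 1); they miss things now and then, are a little off and sometimes report something else, mostly with a low value. They report only what shows in the picture. A call takes as long as a camera call. They do not tell look-alikes from the thing itself.
- find_in(target, picture): "point" ([column, row] in pixels, amid what is visible of it).
- regions_of(target, picture): "region" (420x560 bool, what is visible of it) and "point" ([column, row] in pixels, amid what is visible of it).
- mark_of(target, picture): "point" ([column, row] in pixels: a listed point, or the origin of a listed thing).
The state is a dict: "clock": time; "joints": joint angles; "joint_velocities": joint speeds; "tau": joint torques, N m; "tcp_pos": TCP position; "orientation": TCP orientation; "ft_force": force on the tool from outside, world axes, zero at the start; "moment": the same for the moment, N m; "finger_gap": opening from 0.0 (shut) to 1.0 (fully open); "gripper_force": force on a finger pad.
Only numpy, scipy, OpenCV 4.12 (cv2) and the standard library are available. Lean on these libraries where they do the work, as an engineer would, in place of code of your own. Each camera call takes 0.05 s, during which the arm holds its last target. There are 200 camera calls.

### The job

Tidy the welding bench: take the offcut of square tube out of the wide steel pot and put it in the grey tray, and slide the wide pot along the bench, without lifting it, until it stands wholly inside the chalk ring. Only then nest all the smaller pots that are there inside it, upright, each one standing on the bottom of the next larger, and last set the knobbed cap flat and centred on the rim of the slimmest pot. Leave the grinder, the hammer and the red magnet where they lie.

Things in the scene. Friction and masses are not known exactly. Their poses are not given: they have to be found in the camera images.
- chalk_ring: White chalk circle drawn on the bench, inner diameter 120 mm, line 5 mm wide, no height to speak of. Origin at its centre.
- tray: Fixed open grey steel tray, 160 mm (x) by 140 mm (y), 40 mm tall, wall and floor 4 mm. Origin at the centre of its underside; its axes along its sides.
- wide_pot: The widest pot, steel, 100 mm outside diameter, 50 mm tall, wall 4 mm, bottom 5 mm thick, about 0.8 kg, too wide to take across. Origin at the centre of its underside, z up. At the start it stands on the bench away from the ring with the offcut in it.
- pot_a: Small steel pot cut from pipe, open at the top, 70 mm outside diameter, 61 mm tall, wall 2.5 mm, bottom 4 mm thick; may be absent. Origin at the centre of its underside, z up along its axis. Stands upright on the bench at the start.
- pot_b: Small steel pot cut from pipe, open at the top, 58 mm outside diameter, 73 mm tall, wall 2.5 mm, bottom 4 mm thick; may be absent. Origin at the centre of its underside, z up along its axis. Stands upright on the bench at the start.
- pot_c: Small steel pot cut from pipe, open at the top, 46 mm outside diameter, 85 mm tall, wall 2.5 mm, bottom 4 mm thick; may be absent. Origin at the centre of its underside, z up along its axis. Stands upright on the bench at the start.
- pot_d: Small steel pot cut from pipe, open at the top, 34 mm outside diameter, 97 mm tall, wall 2.5 mm, bottom 4 mm thick, the slimmest pot, always there. Origin at the centre of its underside, z up along its axis. Stands upright on the bench at the start.
- pot_d_rim (a point): Centre of the slimmest pot's mouth, level with its rim, 97 mm above its underside.
- cap: Flat round steel cap, disc 40 mm in diameter and 6 mm thick with a central upright knob 16 mm in diameter and 22 mm tall on it, flat underneath, 80 g. Origin at the centre of its underside, z up through the knob. Lies on the bench, knob up.
- offcut: Short dark offcut of square steel tube, 30 by 30 mm, 58 mm long, standing on end in the wide pot at the start, its top about 13 mm above the pot's rim. Origin at the centre of its lower end, z along the tube, x and y square to its sides.
- grinder: Yellow angle grinder lying on the bench beyond the work, about 280 mm long, 70 mm tall. Leave it alone.
- hammer: Hammer lying on the bench beyond the work. Leave it alone.
- magnet: Flat square red welding magnet, 80 by 80 by 16 mm, on the bench. Leave it alone.
There are look-alikes about, which are no part of the job. Leave any black or turquoise look-alike of the pot_c alone.

How it is judged:
By the outcome, as a careful person would: the job done as asked, in the order asked, and still so for the second after the job is handed in, with the robot touching nothing.
Of pot_a, pot_b, pot_c only 2 to 3 are there at a start; the rules pass over those that are not, and their reading is None.
At some moment in a run one of wide_pot, pot_a, pot_b may be knocked a few centimetres aside while the robot is not near it.
It also fails if it takes over 210 s, if anything falls off the work surface, if the arm or the gripper's body presses on something with over 40 N, if the wrist force passes 120 N, or if a joint passes its speed limit or range.

## Working session

There is one attempt and no reset: what is moved stays moved. The work goes in short steps, Python scripts to look and compute and a shell command to move; the robot and the scene stay as the last step left them, time stands still between calls to the robot, and variables do not carry over. Pictures are saved under pics/ and viewed, at most 14 in all, crops included, and the job is handed in when it is done.

```bash
ls; mkdir -p pics; python3 - <<'E'
from bench import manip, eyes, find_in, regions_of, mark_of
import cv2, numpy as np
s=manip.read_state(); print({k:np.round(v,3).tolist() for k,v in s.items()}, manip.tip_extent)
for n in ("scene","side"):
    p=eyes.grab_frame(n); cv2.imwrite(f"pics/{n}0.png",p["pixels"])
    print(n,p["fx"],p["fy"],p["cx"],p["cy"],np.round(p["eye"],3),np.round(p["orientation"],3).tolist(),[k for k in p])
p=eyes.grab_frame("wrist");print(p["hand_eye"],p["fx"])
E
```

```text
pics
{'clock': 0.0, 'joints': [-1.307, 0.379, 1.735, 0.0, 1.029, -0.033], 'joint_velocities': [0.001, -0.001, -0.001, -0.0, -0.001, 0.002], 'tau': [-0.002, -76.374, -43.437, 0.065, 0.042, -0.0], 'tcp_pos': [0.205, -0.669, 0.227], 'orientation': [[0.956, 0.293, -0.0], [0.293, -0.956, 0.001], [0.0, -0.001, -1.0]], 'ft_force': [0.373, -0.157, 0.008], 'moment': [-0.011, -0.02, -0.042], 'gripper_force': 0.0, 'finger_gap': 1.002} 0.014
scene 398.0113901827788 398.0113901827788 278.99948168923135 210.75235419529767 [ 1.42  -0.11   0.663] [[0.118, -0.586, 0.802], [0.993, 0.063, -0.101], [0.009, 0.808, 0.589]] ['pixels', 'fx', 'fy', 'cx', 'cy', 'eye', 'orientation', 'shot']
side 416.1080933314846 416.1080933314846 280.20429272732815 212.92103608692378 [0.235 0.484 0.842] [[-0.809, 0.456, -0.372], [-0.588, -0.615, 0.525], [0.011, 0.643, 0.766]] ['pixels', 'fx', 'fy', 'cx', 'cy', 'eye', 'orientation', 'shot']
[[ 8.50044275e-04  9.55259067e-01  2.95769155e-01  8.49646934e-02]
 [ 9.99999639e-01 -8.08456163e-04 -2.62903980e-04  7.72631850e-04]
 [-1.20250140e-05  2.95769271e-01 -9.55259409e-01 -1.55714781e-01]
 [ 0.00000000e+00  0.00000000e+00  0.00000000e+00  1.00000000e+00]] 325.19226210127806
```

View pics/scene0.png

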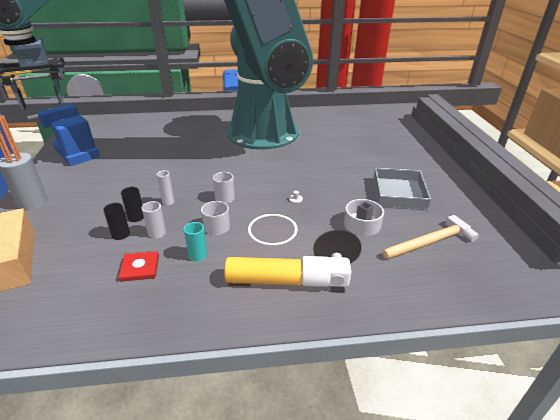

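View pics/side0.png

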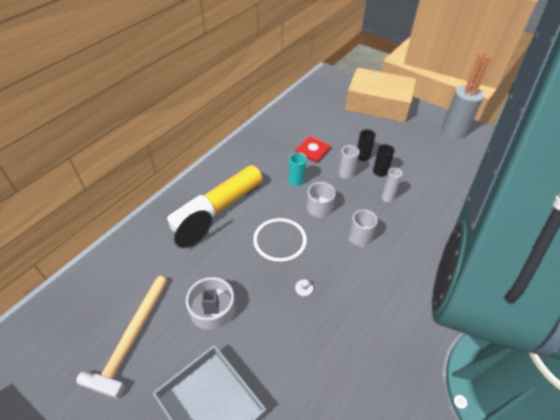

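```bash
cat > h.py <<'E'
from bench import manip, eyes, find_in, regions_of, mark_of
import cv2, numpy as np
from scipy.optimize import minimize
DIM=dict(wide_pot=(.05,.05),pot_a=(.035,.061),pot_b=(.029,.073),pot_c=(.023,.085),pot_d=(.017,.097),ring=(.0625,0.))
def grab(n):
    s=manip.read_state(); p=eyes.grab_frame(n)
    if n=="wrist":
        T=np.eye(4);T[:3,:3]=s["orientation"];T[:3,3]=s["tcp_pos"];H=T@np.array(p["hand_eye"])
        p["R"],p["t"]=H[:3,:3],H[:3,3]
    else: p["R"],p["t"]=np.array(p["orientation"]),np.array(p["eye"])
    p["fish"]=n=="wrist"
    return p
def proj(P,p):
    c=(np.atleast_2d(P)-p["t"])@p["R"]; c=c*[1,-1,-1]
    if p["fish"]:
        r=np.hypot(c[:,0],c[:,1])+1e-12; k=np.arctan2(r,c[:,2])/r
        u=c[:,:2]*k[:,None]
    else: u=c[:,:2]/c[:,2:]
    return u*[p["fx"],p["fy"]]+[p["cx"],p["cy"]]
def ray(px,p):
    u=(np.array(px,float)-[p["cx"],p["cy"]])/[p["fx"],p["fy"]]
    if p["fish"]:
        th=np.hypot(*u)+1e-12; d=np.array([*(u/th*np.sin(th)),np.cos(th)])
    else: d=np.array([*u,1.])
    return p["R"]@(d*[1,-1,-1])
def atz(px,p,z):
    d=ray(px,p); return (p["t"]+d*(z-p["t"][2])/d[2])[:2]
A=np.linspace(0,2*np.pi,60,endpoint=False)
def circ(x,y,r,z): return np.c_[x+r*np.cos(A),y+r*np.sin(A),np.full(60,z)]
def hullmask(pts,S=3):
    m=np.zeros((420*S,560*S),np.uint8)
    cv2.fillConvexPoly(m,cv2.convexHull(np.round((pts+.5)*S*16).astype(np.int32)),1,shift=4); return m
def fit(x0,r,h,obs,z=0):
    # obs: list of (picture, bool mask); upright cylinder silhouette fit
    ms=[]
    for p,m in obs:
        ys,xs=np.nonzero(m); ms.append(hullmask(np.c_[xs,ys].astype(float)))
    def c(v):
        e=0
        for (p,_),m in zip(obs,ms):
            k=hullmask(proj(np.r_[circ(*v,r,z),circ(*v,r,z+h)],p)); e+=1-(k&m).sum()/(k|m).sum()
        return e/len(ms)
    b=minimize(c,x0,method="Nelder-Mead",options=dict(initial_simplex=np.array(x0)+[[0,0],[.01,0],[0,.01]],xatol=2e-4,fatol=1e-4))
    return b.x,1-b.fun
def best(name,p,xy,h,tol=25):
    q=proj([[*xy,h/2]],p)[0]
    L=[d for d in regions_of(name,p) if d["p"]>.3 and np.hypot(*(np.array(d["point"])-q))<tol]
    return L[0]["region"] if L else None
def tool(dxyz):
    s=manip.read_state(); return np.round(np.array(s["orientation"]).T@np.array(dxyz)/.04,3)
E
python3 - <<'E'
from h import *
P={n:grab(n) for n in("scene","side")}
for n,px in dict(wide_pot=(364,217),pot_a=(215,217),pot_b=(223,187),pot_c=(154,219),pot_d=(165,187)).items():
    r,h=DIM[n]; x0=atz(px,P["scene"],h/2)
    obs=[(p,best(n,p,x0,h)) for p in P.values()]; obs=[o for o in obs if o[1] is not None]
    for o in (obs, obs[:1],obs[1:]):
        if o: print(n,len(o),fit(x0,r,h,o))
for n,z in dict(chalk_ring=0,tray=0,cap=0,offcut=.005,pot_d_rim=.097,magnet=0).items():
    for k,p in P.items():
        for d in mark_of(n,p)[:2]:
            print(n,k,np.round(d["p"],2),np.round(d["point"]),np.round(atz(d["point"],p,z),4))
E
```

```text
wide_pot 2 (array([0.60200944, 0.21784649]), np.float64(0.9456513865116362))
wide_pot 1 (array([0.60097919, 0.21907344]), np.float64(0.9297996809076405))
wide_pot 1 (array([0.60220356, 0.21780538]), np.float64(0.9635242197054288))
pot_a 2 (array([ 0.57145015, -0.17332075]), np.float64(0.9498445443572985))
pot_a 1 (array([ 0.57123039, -0.17295656]), np.float64(0.9501363459291001))
pot_a 1 (array([ 0.57169079, -0.17442053]), np.float64(0.9535180692121057))
pot_b 2 (array([ 0.43546206, -0.15086138]), np.float64(0.947938236146518))
pot_b 1 (array([ 0.43335682, -0.15089629]), np.float64(0.9403445149592021))
pot_b 1 (array([ 0.43572234, -0.15090086]), np.float64(0.9670492910195814))
pot_c 2 (array([ 0.57930907, -0.32796185]), np.float64(0.9079961861159238))
pot_c 1 (array([ 0.57510517, -0.32898691]), np.float64(0.8954612485662788))
pot_c 1 (array([ 0.5806563 , -0.33109657]), np.float64(0.9319317235636969))
pot_d 2 (array([ 0.44092555, -0.31359161]), np.float64(0.9179527130923463))
pot_d 1 (array([ 0.4400153 , -0.31363476]), np.float64(0.9113361323783651))
pot_d 1 (array([ 0.44134089, -0.31497902]), np.float64(0.9299203640500568))
chalk_ring scene 0.5 [275. 226.] [ 0.588  -0.0162]
chalk_ring side 0.67 [305. 288.] [0.4656 0.0531]
chalk_ring side 0.34 [214. 309.] [0.5975 0.218 ]
tray scene 0.79 [404. 194.] [0.476  0.3859]
tray side 0.7 [211. 406.] [0.4671 0.3724]
cap scene 0.54 [296. 202.] [0.4791 0.0565]
cap scene 0.18 [141. 265.] [ 0.7003 -0.3468]
cap side 0.67 [305. 287.] [0.4657 0.0525]
offcut scene 0.66 [363. 223.] [0.6046 0.2206]
offcut scene 0.56 [283. 279.] [ 0.7866 -0.0194]
offcut side 0.62 [212. 308.] [0.6017 0.2198]
offcut side 0.19 [220. 204.] [ 0.7865 -0.0192]
pot_d_rim scene 0.73 [164. 171.] [ 0.4301 -0.3099]
pot_d_rim side 0.89 [393. 172.] [ 0.4437 -0.3088]
magnet scene 0.69 [138. 269.] [ 0.7153 -0.3513]
magnet side 0.85 [310. 149.] [ 0.7206 -0.354 ]
magnet side 0.59 [210. 404.] [0.4716 0.3697]
```

```bash
python3 -m inch '[1,0.8,-0.92,0,0,1,0.8,-0.92,0,0,1,0.8,-0.92,0,0,1,0.8,-0.92,0,0,1,0.8,-0.92,0,0,1,0.8,-0.92,0,0,1,0.8,-0.92,0,0,1,0.8,-0.92,0,0,1,0.8,-0.92,0,0,1,0.8,-0.92,0,0]' && python3 -m inch '[1,0.8,-0.92,0,0,1,0.8,-0.92,0,0,1,0.8,-0.92,0,0,1,0.8,-0.92,0,0,1,0.8,-0.92,0,0,1,0.8,-0.92,0,0,1,0.8,-0.92,0,0,1,0.8,-0.92,0,0,1,0.8,-0.92,0,0,1,0,0,0,0]'; python3 - <<'E'
from h import *
w=grab("wrist"); cv2.imwrite("pics/w1.png",w["pixels"])
for k in("scene","side"):
    p=grab(k); g=p["pixels"].min(2)
    c=proj([[.588,-.016,0]],p)[0]
    m=np.zeros_like(g); cv2.circle(m,tuple(np.int32(c)),45,255,-1)
    b=((g>150)&(m>0)).astype(np.uint8); n,l,st,_=cv2.connectedComponentsWithStats(b)
    i=1+st[1:,2:4].prod(1).argmax(); ys,xs=np.nonzero(l==i)
    X=np.array([atz((x,y),p,0) for x,y in zip(xs,ys)])
    a=np.linalg.lstsq(np.c_[2*X,np.ones(len(X))],(X**2).sum(1),rcond=None)[0]
    r=np.sqrt(a[2]+a[0]**2+a[1]**2); print(k,len(X),a[:2],r,np.std(np.hypot(*(X-a[:2]).T)))
    for d in mark_of("offcut",p)[:2]:print("off",d["p"],atz(d["point"],p,.005))
for n,z in (("offcut",.005),("wide_pot",0)):
  for d in mark_of(n,w)[:2]:print(n,d["p"],d["point"],atz(d["point"],w,z))
for d in regions_of("offcut",w)[:2]: print(d["p"],d["point"],cv2.boundingRect(d["region"].astype(np.uint8)))
r=best("wide_pot",w,(.602,.218),.05,60)
if r is not None: print(fit((.602,.218),.05,.05,[(w,r)]))
E
```

```text
clock: 2.6
tcp_pos: [0.4036, -0.2225, 0.2282]
orientation: [[0.956, 0.292, 0.001], [0.292, -0.956, -0.0], [0.0, 0.001, -1.0]]
ft_force: [0.5, -0.1, -0.2]
finger_gap: 1.001
gripper_force: 0.0
clock: 3.85
tcp_pos: [0.5825, 0.1795, 0.2279]
orientation: [[0.956, 0.295, 0.001], [0.295, -0.956, 0.0], [0.001, -0.0, -1.0]]
ft_force: [-0.1, -0.1, -0.2]
finger_gap: 0.995
gripper_force: 0.0
scene 345 [ 0.59628498 -0.02353311] 0.062384713733122675 0.0030498220800249773
off 0.82 [0.60486375 0.22695884]
side 3986 [ 0.62303999 -0.02762569] 0.07796869730866907 0.029058268847585694
off 0.98 [0.60254952 0.22370283]
offcut 0.59 [249.6, 159.5] [0.60089664 0.22254171]
wide_pot 0.86 [258.7, 157.0] [0.60608114 0.21322667]
0.86 [244.9, 168.3] (229, 143, 40, 41)
0.39 [512.1, 256.9] (479, 239, 55, 42)
(array([0.6040663 , 0.21860555]), np.float64(0.9658965038456138))
```

View pics/w1.png

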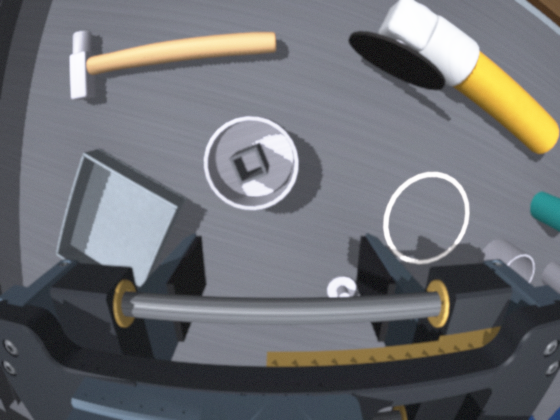

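```bash
python3 - <<'E'
from h import *
w=grab("wrist"); I=w["pixels"]
g=I.min(2); m=np.zeros_like(g); cv2.circle(m,(427,217),52,255,-1)
b=((g>150)&(m>0)).astype(np.uint8); n,l,st,_=cv2.connectedComponentsWithStats(b)
i=1+st[1:,2:4].prod(1).argmax(); ys,xs=np.nonzero(l==i)
X=np.array([atz((x,y),w,0) for x,y in zip(xs,ys)])
a=np.linalg.lstsq(np.c_[2*X,np.ones(len(X))],(X**2).sum(1),rcond=None)[0]
print(a[:2],np.sqrt(a[2]+a[0]**2+a[1]**2),np.std(np.hypot(*(X-a[:2]).T)))
c=cv2.resize(I[110:215,195:310],None,fx=6,fy=5.6,interpolation=cv2.INTER_CUBIC)
c=cv2.resize(I[110:210,195:305],None,fx=6,fy=6,interpolation=cv2.INTER_CUBIC); cv2.imwrite("pics/c1.png",c)
d=regions_of("offcut",w)[0]["region"]
c2=[cv2.findContours(d.astype(np.uint8),0,2)[0]]
print(cv2.minAreaRect(np.concatenate(c2[0])))
for q in [(90,157),(60,250),(125,300),(182,213)]: print(q,atz(q,w,.04))
print("tray",[(d["p"],atz(d["point"],w,0)) for d in mark_of("tray",w)[:1]],"cap",[(d["p"],atz(d["point"],w,0)) for d in mark_of("cap",w)[:1]])
E
```

```text
[ 0.59687922 -0.02409114] 0.06223642388759671 0.0026577903808212185
((247.46119689941406, 162.09527587890625), (33.033355712890625, 36.08930206298828), 67.16634368896484)
(90, 157) [0.55833581 0.40727907]
(60, 250) [0.4166533  0.44499126]
(125, 300) [0.37645853 0.33506672]
(182, 213) [0.52508706 0.27643235]
tray [(0.56, array([0.47112275, 0.37226749]))] cap [(0.8, array([0.46988067, 0.05206688]))]
```

View pics/c1.png

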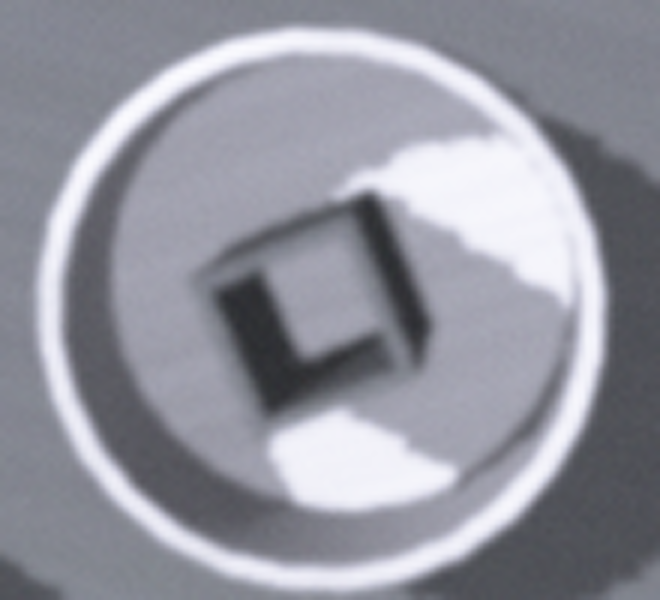

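```bash
python3 - <<'E'
from h import *
w=grab("wrist")
d=regions_of("offcut",w)[0]["region"].astype(np.uint8); m0=hullmask(np.argwhere(d)[:,::-1].astype(float))
S=.015*np.array([[-1,-1],[1,-1],[1,1],[-1,1]])
def mod(v,z):
    c,s=np.cos(v[2]),np.sin(v[2]); q=S@np.array([[c,s],[-s,c]])+v[:2]; return np.c_[q,np.full(4,z)]
def cost(v):
    k=hullmask(proj(np.r_[mod(v,.005),mod(v,.063)],w)); return 1-(k&m0).sum()/(k|m0).sum()
B=min((minimize(cost,[.6,.222,a],method="Nelder-Mead",options=dict(initial_simplex=np.array([.6,.222,a])+[[0,0,0],[.006,0,0],[0,.006,0],[0,0,.2]])) for a in np.arange(0,1.57,.3)),key=lambda b:b.fun)
print(B.x,np.degrees(B.x[2]),1-B.fun)
print((proj(mod(B.x,.063),w)-[195,110])*6)
c=np.array([(195,278),(352,218),(412,372),(263,412)])/6+[195,110]
X=np.array([atz(q,w,.063) for q in c]);print(X,X.mean(0),np.linalg.norm(X-np.roll(X,1,0),axis=1))
print([np.degrees(np.arctan2(*(X[(i+1)%4]-X[i])[::-1])) for i in range(4)])
s=manip.read_state();print("tool x yaw",np.degrees(np.arctan2(s["orientation"][1][0],s["orientation"][0][0])),s["joints"])
E
```

```text
[0.60326748 0.21957729 0.66226931] 37.945236259636985 0.9716484801247077
[[418.30799877 379.01378712]
 [351.74187836 212.81268892]
 [185.67064568 279.21631833]
 [253.8605793  442.28195795]]
[[0.6065069  0.23916285]
 [0.62350305 0.21668947]
 [0.60150244 0.19987164]
 [0.5877129  0.22206403]] [0.60480632 0.219447  ] [0.02540834 0.02817662 0.02769234 0.02612763]
[np.float64(-52.900541385318625), np.float64(-142.6047803879266), np.float64(121.85532161391929), np.float64(42.296003690157164)]
tool x yaw 17.002223164044413 [2.57047857e-01 2.36619851e-01 1.92514253e+00 3.25156536e-05
 9.79835567e-01 1.53108129e+00]
```

```bash
python3 -m inch '[0.5,0,0,0,-0.117,0.5,0,0,0,-0.117,0.5,0.51,-0.23,0.6,0,0.5,0.51,-0.23,0.8,0,0.5,0,0,0.8,0,0.5,0,0,0.8,0,0.5,0,0,0.5,0,0.5,0,0,0,0,0.5,0,0,0,0]' 30; python3 - <<'E'
from h import *
w=grab("wrist"); cv2.imwrite("pics/w2.png",w["pixels"])
s=manip.read_state();print(np.round(tool(np.array([.6035,.219,.052])-s["tcp_pos"]),2),np.degrees(np.arctan2(s["orientation"][1][0],s["orientation"][0][0])))
E
```

```text
clock: 5.72
tcp_pos: [0.6031, 0.2169, 0.0891]
orientation: [[0.787, 0.617, 0.001], [0.617, -0.787, 0.0], [0.001, 0.0, -1.0]]
ft_force: [-0.1, 0.9, 0.2]
finger_gap: 0.498
gripper_force: 0.0
[ 0.04 -0.04  0.93] 38.06445747586697
```

View pics/w2.png

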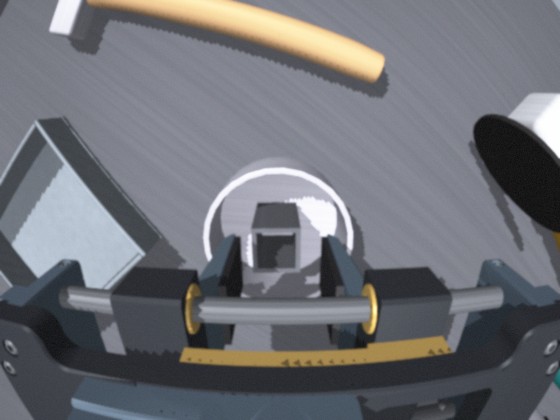

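```bash
python3 -m inch '[0.5,0.04,-0.08,0.45,0,0.5,0,0,0.48,0,0.5,0,0,0,0,0.2,0,0,0,0,0.2,0,0,0,0,0.2,0,0,0,0,0.2,0,0,0,0,0.2,0,0,0,0]' 30; python3 -m inch '[0.2,0,0,-0.4,0,0.2,0,0,-0.8,0,0.2,0,0,-0.8,0,0.2,0,0,-0.8,0,0.2,0,0,0,0]'; python3 - <<'E'
from h import *
P={n:grab(n) for n in("scene","side","wrist")}
for n,h,x0 in (("wide_pot",.05,(.603,.218)),):
    print(n,fit(x0,.05,.05,[(p,best(n,p,x0,h,60)) for p in (P["scene"],P["side"])if best(n,p,x0,h,60) is not None]))
for k,p in P.items():
  if k!="wrist":
    L=regions_of("tray",p)
    for d in L[:1]: print(k,d["p"],np.round(atz(d["point"],p,.01),3))
s=manip.read_state();print(s["joints"])
E
```

```text
clock: 6.78
tcp_pos: [0.6019, 0.2202, 0.0511]
orientation: [[0.787, 0.617, 0.0], [0.617, -0.787, 0.0], [0.0, 0.0, -1.0]]
ft_force: [-0.5, -0.6, 2.5]
finger_gap: 0.332
gripper_force: 30.0
clock: 7.4
tcp_pos: [0.6031, 0.2206, 0.166]
orientation: [[0.787, 0.617, 0.004], [0.617, -0.787, 0.001], [0.004, 0.002, -1.0]]
ft_force: [0.5, -0.3, -1.3]
finger_gap: 0.328
gripper_force: 30.0
wide_pot (array([0.60282462, 0.21824916]), np.float64(0.9364251462035824))
scene 0.6 [0.462 0.393]
side 0.8 [0.483 0.356]
[ 3.14413895e-01  3.70369607e-01  1.88680374e+00 -2.06504217e-05
  8.85492696e-01  1.22086452e+00]
```

```bash
python3 -m inch '[0.2,-0.05,-0.8,0,0,0.2,-0.05,-0.8,0,0,0.2,-0.05,-0.8,0,0,0.2,-0.05,-0.8,0,0,0.2,-0.05,-0.8,0,0,0.2,-0.05,-0.8,0,0,0.2,0,-0.2,0,0,0.2,0,0,0,0]'; python3 - <<'E'
from h import *
w=grab("wrist"); cv2.imwrite("pics/w3.png",w["pixels"])
E
```

```text
clock: 8.85
tcp_pos: [0.469, 0.3703, 0.1626]
orientation: [[0.787, 0.617, -0.0], [0.617, -0.787, -0.0], [-0.0, 0.0, -1.0]]
ft_force: [-0.5, 0.0, -1.6]
finger_gap: 0.327
gripper_force: 30.0
```

View pics/w3.png

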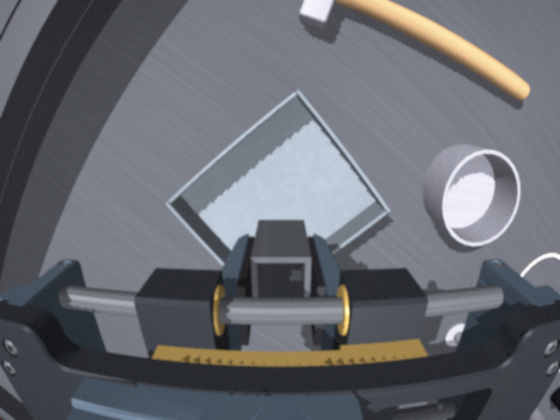

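```bash
python3 -m inch '[0.2,0,0,0.8,0,0.2,0,0,0.8,0,0.2,0,0,0.6,0,0.2,0,0,0.3,0,0.2,0,0,0.2,0,0.2,0,0,0,0,0.45,0,0,0,0,0.5,0,0,0,0,0.5,0,0,0,0]' ; python3 -m inch '[0.5,0,0,-0.6,0,0.5,0,0,-0.8,0,0.5,0,0,-0.8,0,0.5,0,0,-0.8,0,0.5,0,0,-0.5,0,0.5,0,0,0,0]'; python3 - <<'E'
from h import *
P={n:grab(n) for n in("scene","side","wrist")}
for n,h,x0 in (("wide_pot",.05,(.603,.218)),):
  for k,p in P.items():
    b=best(n,p,x0,h,60)
    if b is not None: print(k,fit(x0,.05,.05,[(p,b)]))
for k,p in P.items():
    for d in mark_of("offcut",p)[:1]: print(k,d["p"],np.round(atz(d["point"],p,.004),3))
E
```

```text
clock: 10.02
tcp_pos: [0.4692, 0.3704, 0.0552]
orientation: [[0.787, 0.617, 0.001], [0.617, -0.787, 0.0], [0.001, 0.0, -1.0]]
ft_force: [0.3, 0.4, -0.2]
finger_gap: 0.502
gripper_force: 0.0
clock: 10.78
tcp_pos: [0.4695, 0.3707, 0.1959]
orientation: [[0.787, 0.617, 0.002], [0.617, -0.787, 0.001], [0.002, 0.0, -1.0]]
ft_force: [-0.7, -0.2, -0.7]
finger_gap: 0.5
gripper_force: 0.0
scene (array([0.60232869, 0.21742629]), np.float64(0.9616669597327238))
wrist (array([0.60385056, 0.2186096 ]), np.float64(0.978582504199509))
scene 0.82 [0.48  0.369]
side 0.49 [0.474 0.369]
wrist 0.68 [0.471 0.371]
```

```bash
python3 -m inch '[0.5,0,0,0,0.105,0.5,0,0,0,0.105,0.5,0,0,0,0.105,0.5,0,0,0,0.107,0.5,0.8,0.95,0,0,0.5,0.8,0.95,0,0,0.5,0.8,0.95,0,0,0.5,0.94,0.97,0,0,0.5,0,0,0.8,0,0.5,0,0,0.5,0,0.5,0,0,0,0]' ; python3 - <<'E'
from h import *
P={n:grab(n) for n in("scene","wrist")}
n,h,x0="wide_pot",.05,(.603,.218)
for k,p in P.items():
    b=best(n,p,x0,h,60)
    if b is not None: print(k,fit(x0,.05,.05,[(p,b)]))
s=manip.read_state();print(np.round(tool(np.array([.603,.218,.035])-s["tcp_pos"]),2),np.degrees(np.arctan2(s["orientation"][1][0],s["orientation"][0][0])))
E
```

```text
clock: 12.6
tcp_pos: [0.6015, 0.2177, 0.141]
orientation: [[1.0, 0.002, -0.003], [0.002, -1.0, -0.001], [-0.003, 0.001, -1.0]]
ft_force: [-1.1, -0.8, -0.1]
finger_gap: 0.499
gripper_force: 0.0
scene (array([0.60082321, 0.2191338 ]), np.float64(0.9619022363652435))
wrist (array([0.60374912, 0.21833635]), np.float64(0.9548210553936406))
[-0.01  0.01  2.72] 0.12657473143323478
```

```bash
python3 -m inch '[0.5,0,0,0.8,0,0.5,0,0,0.8,0,0.5,0,0,0.8,0,0.5,0,0,0.3,0,0.6,0,0,0,0,0.6,0,0,0,0]' ;python3 -m inch '[0.61,0,0.1,0,0,0.61,0,0.2,0,0,0.61,0,0.3,0,0,0.61,0,0.3,0,0,0.61,0,0.3,0,0,0.61,0,0.3,0,0,0.61,0,0.2,0,0,0.61,0,0.1,0,0,0.61,0,0,0,0]'; python3 - <<'E'
from h import *
P={n:grab(n) for n in("scene","side","wrist")}
n,h,x0="wide_pot",.05,(.603,.15)
for k,p in P.items():
    b=best(n,p,x0,h,80)
    if b is not None: print(k,fit(x0,.05,.05,[(p,b)]))
E
```

```text
clock: 13.55
tcp_pos: [0.6036, 0.218, 0.0362]
orientation: [[1.0, 0.002, 0.002], [0.002, -1.0, 0.001], [0.002, -0.001, -1.0]]
ft_force: [0.0, -0.0, 0.0]
finger_gap: 0.599
gripper_force: 0.0
clock: 14.68
tcp_pos: [0.6036, 0.1455, 0.0356]
orientation: [[1.0, 0.001, 0.002], [0.001, -1.0, 0.0], [0.002, -0.0, -1.0]]
ft_force: [1.3, 1.5, 2.1]
finger_gap: 0.614
gripper_force: 1.2
scene (array([0.59993893, 0.14927447]), np.float64(0.8005627857896588))
side (array([0.59668925, 0.14921947]), np.float64(0.6242328598982991))
wrist (array([0.60371081, 0.14866396]), np.float64(0.9163116512913684))
```

```bash
python3 -m inch '[0.61,-0.01,0.2,0,0,0.61,-0.02,0.4,0,0,0.61,-0.02,0.4,0,0,0.61,-0.02,0.4,0,0,0.61,-0.02,0.4,0,0,0.61,-0.02,0.4,0,0,0.61,-0.02,0.4,0,0,0.61,-0.02,0.4,0,0,0.61,-0.02,0.4,0,0,0.61,-0.01,0.4,0,0,0.61,0,0.3,0,0,0.61,0,0.16,0,0]'; python3 -m inch '[0.61,0,0.05,0,0,0.61,0,0,0,0,0.5,0,0,0,0,0.5,0,-0.1,0,0,0.5,0,0,-0.8,0,0.5,0,0,-0.8,0,0.5,0,0,-0.8,0,0.5,0,0,-0.8,0,0.5,0,0,-0.8,0,0.5,0,0,-0.8,0,0.5,0,0,0,0]'; python3 - <<'E'
from h import *
P={n:grab(n) for n in("scene","side","wrist")}
n,h,x0="wide_pot",.05,(.597,-.024)
for k,p in P.items():
    b=best(n,p,x0,h,60)
    if b is not None: print(k,fit(x0,.05,.05,[(p,b)]))
w=P["wrist"];cv2.imwrite("pics/w4.png",w["pixels"])
for n in ["pot_a"]:
  for d in regions_of(n,w):
    if d["p"]>.3: print(d["p"],np.round(d["point"]),atz(d["point"],w,.04))
E
```

```text
clock: 16.48
tcp_pos: [0.5956, -0.0249, 0.0347]
orientation: [[1.0, 0.001, -0.001], [0.001, -1.0, 0.0], [-0.001, -0.0, -1.0]]
ft_force: [-0.4, 8.4, 3.4]
finger_gap: 0.615
gripper_force: 3.4
clock: 17.85
tcp_pos: [0.597, -0.0227, 0.229]
orientation: [[1.0, 0.002, 0.004], [0.002, -1.0, -0.0], [0.004, 0.0, -1.0]]
ft_force: [-0.4, 0.5, -0.8]
finger_gap: 0.498
gripper_force: 0.0
scene (array([ 0.5922564 , -0.02326449]), np.float64(0.9387896653372637))
side (array([ 0.59494001, -0.02555631]), np.float64(0.9412102917924393))
wrist (array([ 0.59570214, -0.02334863]), np.float64(0.981201175712422))
0.95 [409. 209.] [ 0.57630187 -0.17184309]
0.92 [532. 255.] [ 0.50651341 -0.39462892]
0.87 [459. 122.] [ 0.68188377 -0.22805058]
0.63 [548. 204.] [ 0.58524208 -0.40673778]
0.53 [467. 283.] [ 0.4710601  -0.27964131]
```

View pics/w4.png

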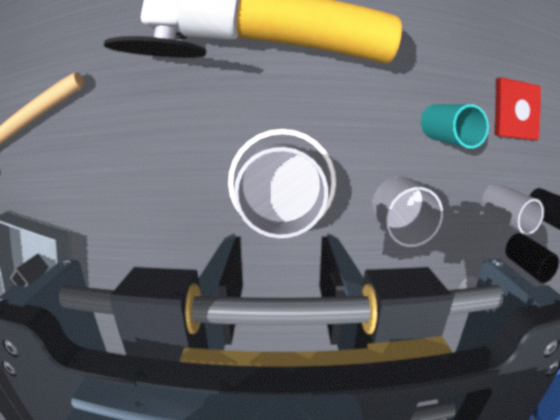

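```bash
cat >> h.py <<'E'
def look(n,x0,z=0,cams=("wrist",),tol=60):
    r,h=DIM[n]; out={}
    for k in cams:
        p=grab(k); b=best(n,p,x0,h+2*z,tol)
        if b is not None:
            x,q=fit(x0,r,h,[(p,b)],z); out[k]=x; print(n,k,np.round(x,4),round(q,3))
    return out
def go(x,y,z):
    s=manip.read_state(); print("tcp",np.round(s["tcp_pos"],4),"move",np.round(tool(np.array([x,y,z])-s["tcp_pos"]),2))
E
python3 -m inch '[0.95,0,0.85,0,0,0.95,-0.15,0.85,0,0,0.95,-0.15,0.85,0,0,0.95,-0.15,0.85,0,0,0.95,0,0,0.6,0,0.95,0,0,0,0]'; python3 - <<'E'
from h import *
a=look("pot_a",(.5715,-.1735),cams=("wrist","scene","side"))
go(*a["wrist"],.062)
E
```

```text
clock: 18.95
tcp_pos: [0.5769, -0.1588, 0.2009]
orientation: [[1.0, 0.001, -0.003], [0.001, -1.0, 0.001], [-0.003, -0.001, -1.0]]
ft_force: [0.5, 0.3, -0.6]
finger_gap: 0.952
gripper_force: 0.0
pot_a wrist [ 0.5724 -0.1726] 0.98
pot_a scene [ 0.4207 -0.1801] 0.747
pot_a side [ 0.5723 -0.1742] 0.958
tcp [ 0.5786 -0.1586  0.2035] move [-0.16  0.35  3.54]
```

```bash
python3 -m inch '[0.95,-0.15,0.36,0.5,0,0.95,0,0,0.8,0,0.95,0,0,0.8,0,0.95,0,0,0.8,0,0.95,0,0,0.6,0,0.95,0,0,0,0,0.95,0,0,0,0]'; python3 -m inch '[0.6,0,0,0,0,0.6,0,0,0,0,0.6,0,0,0,0,0.6,0,0,0,0,0.6,0,0,0,0]' 30
```

```text
clock: 20.12
tcp_pos: [0.5722, -0.1736, 0.0631]
orientation: [[1.0, 0.001, 0.0], [0.001, -1.0, -0.0], [0.0, 0.0, -1.0]]
ft_force: [0.0, 0.2, 1.6]
finger_gap: 0.95
gripper_force: 0.0
clock: 20.75
tcp_pos: [0.5726, -0.1733, 0.0636]
orientation: [[1.0, 0.002, 0.001], [0.002, -1.0, -0.0], [0.001, 0.0, -1.0]]
ft_force: [-1.1, 1.5, 7.5]
finger_gap: 0.76
gripper_force: 30.0
```

```bash
python3 -m inch '[0.6,0,0,-0.4,0,0.6,0,0,-0.8,0,0.6,0,0,-0.8,0,0.6,0,0,0,0,0.6,0,0,0,0]'; python3 - <<'E'
from h import *
s=manip.read_state(); print(s["tcp_pos"]); z=s["tcp_pos"][2]-.062
w=grab("wrist"); cv2.imwrite("pics/w5.png",w["pixels"]); look("pot_a",s["tcp_pos"][:2],z=z,cams=("wrist","side"),tol=90)
look("wide_pot",(.596,-.0235),cams=("wrist","side"))
E
```

```text
clock: 21.38
tcp_pos: [0.5716, -0.173, 0.1421]
orientation: [[1.0, 0.002, -0.001], [0.002, -1.0, 0.0], [-0.001, -0.0, -1.0]]
ft_force: [-0.2, -0.3, -4.5]
finger_gap: 0.764
gripper_force: 30.0
[ 0.57159071 -0.17301309  0.14210249]
pot_a wrist [ 0.5715 -0.1734] 0.814
pot_a side [ 0.5716 -0.173 ] 0.0
wide_pot wrist [ 0.5955 -0.023 ] 0.968
wide_pot side [ 0.5949 -0.0255] 0.962
```

View pics/w5.png

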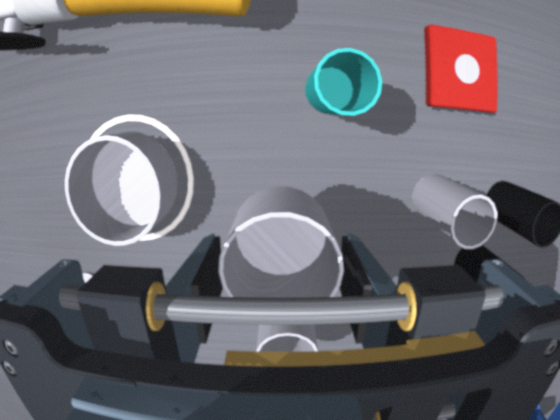

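```bash
python3 -m inch '[0.6,0.1,-0.6,0,0,0.6,0.1,-0.6,0,0,0.6,0.1,-0.6,0,0,0.6,0.1,-0.6,0,0,0.6,0.1,-0.6,0,0,0.6,0.1,-0.5,0,0,0.6,0,-0.24,0,0,0.6,0,0,0,0,0.6,0,0,0,0]'; python3 - <<'E'
from h import *
s=manip.read_state(); look("wide_pot",(.596,-.0235),cams=("wrist","scene","side"))
look("pot_a",s["tcp_pos"][:2],z=s["tcp_pos"][2]-.063,cams=("wrist",),tol=90)
go(.5957,-.0235,.069)
E
```

```text
clock: 22.95
tcp_pos: [0.5959, -0.024, 0.1427]
orientation: [[1.0, 0.001, -0.0], [0.001, -1.0, -0.0], [-0.0, 0.0, -1.0]]
ft_force: [-0.1, 0.0, -3.8]
finger_gap: 0.763
gripper_force: 30.0
wide_pot wrist [ 0.5956 -0.0232] 0.721
wide_pot scene [ 0.5952 -0.0234] 0.902
wide_pot side [ 0.594 -0.025] 0.851
pot_a wrist [ 0.5964 -0.0242] 0.826
tcp [ 0.5959 -0.0237  0.1427] move [-0.01 -0.01  1.84]
```

```bash
python3 -m inch '[0.6,0,0,0.6,0,0.6,0,0,0.6,0,0.6,0,0,0.4,0,0.6,0,0,0.22,0,0.6,0,0,0,0,0.6,0,0,0,0,0.95,0,0,0,0,0.95,0,0,0,0,0.95,0,0,0,0,0.95,0,0,-0.3,0,0.95,0,0,-0.8,0,0.95,0,0,-0.8,0]'; python3 -m inch '[0.95,0,0,-0.8,0,0.95,0,0,0,0]';  python3 - <<'E'
from h import *
look("wide_pot",(.596,-.0235),cams=("wrist","scene","side"))
look("pot_a",(.596,-.0235),z=.005,cams=("wrist","scene","side"),tol=60)
b=look("pot_b",(.4355,-.151),cams=("wrist","scene","side"),tol=40)
go(.4355,-.151,.2)
cv2.imwrite("pics/w6.png",grab("wrist")["pixels"])
E
```

```text
clock: 24.85
tcp_pos: [0.5959, -0.0236, 0.1475]
orientation: [[1.0, 0.001, 0.0], [0.001, -1.0, 0.0], [0.0, -0.0, -1.0]]
ft_force: [0.2, 0.0, 0.6]
finger_gap: 0.952
gripper_force: 0.0
clock: 25.1
tcp_pos: [0.5975, -0.0236, 0.1812]
orientation: [[1.0, 0.002, 0.005], [0.002, -1.0, -0.0], [0.005, 0.0, -1.0]]
ft_force: [0.6, -0.4, -0.7]
finger_gap: 0.952
gripper_force: 0.0
wide_pot wrist [ 0.5957 -0.0233] 0.954
wide_pot scene [ 0.5925 -0.0233] 0.847
wide_pot side [ 0.5951 -0.0267] 0.865
pot_a wrist [ 0.5962 -0.0243] 0.975
pot_a scene [ 0.5541 -0.0196] 0.65
pot_a side [ 0.6034 -0.0369] 0.796
pot_b scene [ 0.4453 -0.1796] 0.945
pot_b side [ 0.4449 -0.1806] 0.933
tcp [ 0.5959 -0.0236  0.1779] move [-4.02  3.18 -0.55]
```

View pics/w6.png

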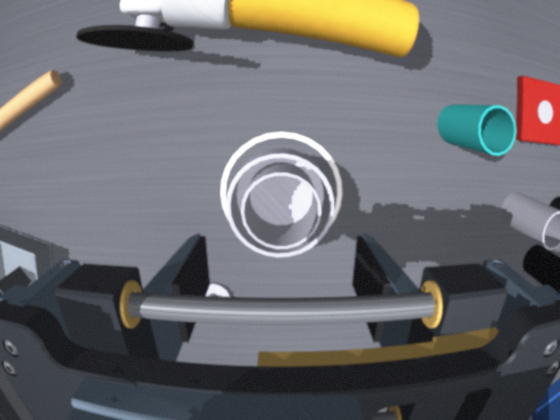

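```bash
python3 -m inch '[0.85,-0.6,0.65,-0.3,0,0.85,-0.6,0.65,-0.2,0,0.85,-0.6,0.65,0,0,0.85,-0.6,0.65,0,0,0.85,-0.6,0.65,0,0,0.85,-0.6,0.65,0,0,0.85,0,0,0,0,0.85,0,0,0,0]';  python3 - <<'E'
from h import *
b=look("pot_b",(.445,-.18),cams=("wrist","scene","side"),tol=60)
go(*b["wrist"],.074)
E
```

```text
clock: 27.05
tcp_pos: [0.4525, -0.1797, 0.1981]
orientation: [[1.0, 0.001, 0.0], [0.001, -1.0, -0.0], [0.0, 0.0, -1.0]]
ft_force: [0.2, 0.4, 1.2]
finger_gap: 0.852
gripper_force: 0.0
pot_b wrist [ 0.4457 -0.1792] 0.973
pot_b scene [ 0.445 -0.18 ] 0.0
pot_b side [ 0.4447 -0.1807] 0.955
tcp [ 0.4525 -0.1794  0.1979] move [-0.17 -0.    3.1 ]
```

```bash
python3 -m inch '[0.85,-0.17,0,0.6,0,0.85,0,0,0.8,0,0.85,0,0,0.8,0,0.85,0,0,0.6,0,0.85,0,0,0.3,0,0.85,0,0,0,0,0.85,0,0,0,0,0.5,0,0,0,0,0.5,0,0,0,0,0.5,0,0,0,0,0.5,0,0,0,0,0.5,0,0,0,0]' 30; python3 -m inch '[0.5,0,0,-0.4,0,0.5,0,0,-0.8,0,0.5,0,0,-0.8,0,0.5,0.4,-0.4,-0.3,0,0.5,0.6,-0.6,0,0,0.5,0.6,-0.6,0,0,0.5,0.6,-0.6,0,0,0.5,0.6,-0.6,0,0,0.5,0.5,-0.6,0,0,0.5,0.3,-0.4,0,0,0.5,0,0,0,0,0.5,0,0,0,0]'; python3 - <<'E'
from h import *
s=manip.read_state(); look("pot_a",(.596,-.0238),z=.005,cams=("wrist",),tol=60)
look("pot_b",s["tcp_pos"][:2],z=s["tcp_pos"][2]-.074,cams=("wrist","side"),tol=90)
go(.596,-.0238,.084)
E
```

```text
clock: 28.85
tcp_pos: [0.4457, -0.1798, 0.0743]
orientation: [[1.0, 0.001, 0.001], [0.001, -1.0, -0.0], [0.001, 0.0, -1.0]]
ft_force: [0.3, 4.2, 7.4]
finger_gap: 0.63
gripper_force: 30.0
clock: 30.35
tcp_pos: [0.5885, -0.028, 0.1659]
orientation: [[1.0, 0.001, -0.001], [0.001, -1.0, -0.0], [-0.001, 0.0, -1.0]]
ft_force: [-0.7, 0.3, -3.6]
finger_gap: 0.628
gripper_force: 30.0
pot_a wrist [ 0.597  -0.0238] 0.734
pot_b wrist [ 0.5901 -0.0284] 0.862
pot_b side [ 0.5872 -0.0279] 0.693
tcp [ 0.589 -0.028  0.166] move [ 0.18 -0.1   2.05]
```

```bash
python3 -m inch '[0.5,0.16,-0.1,0,0,0.5,0,0,0.3,0,0.5,0,0,0,0,0.5,0,0,0,0]'; python3 - <<'E'
from h import *
s=manip.read_state(); 
for i in range(2): look("pot_b",s["tcp_pos"][:2],z=s["tcp_pos"][2]-.074,cams=("wrist",),tol=90)
w=grab("wrist");cv2.imwrite("pics/w7.png",cv2.resize(w["pixels"][130:350,190:370],None,fx=3,fy=3)[:600])
go(.5963,-.0240,.084)
E
```

```text
clock: 31.15
tcp_pos: [0.5953, -0.0235, 0.1536]
orientation: [[1.0, 0.002, -0.001], [0.002, -1.0, 0.0], [-0.001, -0.0, -1.0]]
ft_force: [0.5, 0.1, -3.8]
finger_gap: 0.629
gripper_force: 30.0
pot_b wrist [ 0.5964 -0.0238] 0.859
pot_b wrist [ 0.5958 -0.0236] 0.858
tcp [ 0.5956 -0.0236  0.1541] move [0.02 0.01 1.75]
```

View pics/w7.png

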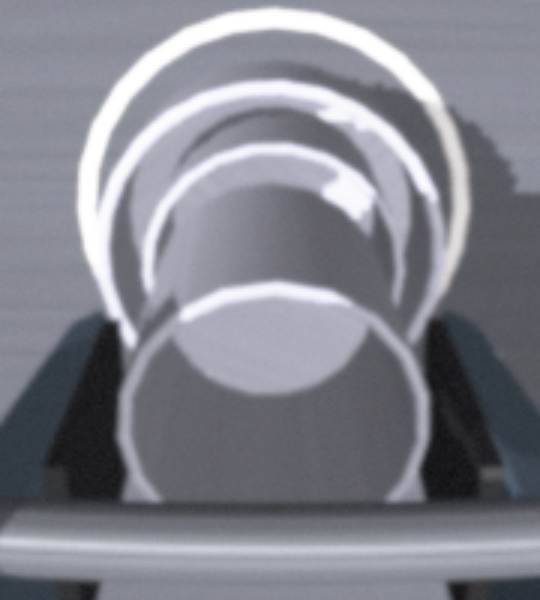

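```bash
python3 -m inch '[0.5,0.01,0.01,0.2,0,0.5,0,0,0.2,0,0.5,0,0,0.1,0,0.5,0,0,0.1,0,0.5,0,0,0,0]'; python3 -m inch '[0.5,0,0,0.3,0,0.5,0,0,0.3,0,0.5,0,0,0.3,0,0.5,0,0,0,0,0.5,0,0,0,0]'
```

```text
clock: 32.02
tcp_pos: [0.5958, -0.0239, 0.1296]
orientation: [[1.0, 0.002, -0.001], [0.002, -1.0, 0.0], [-0.001, -0.0, -1.0]]
ft_force: [0.6, 0.1, -3.5]
finger_gap: 0.632
gripper_force: 30.0
clock: 32.65
tcp_pos: [0.5961, -0.024, 0.094]
orientation: [[1.0, 0.001, 0.0], [0.001, -1.0, 0.0], [0.0, -0.0, -1.0]]
ft_force: [0.1, 0.5, -2.8]
finger_gap: 0.633
gripper_force: 30.0
```

```bash
python3 -m inch '[0.5,0,0,0.15,0,0.5,0,0,0.11,0,0.5,0,0,0,0,0.5,0,0,0,0,0.8,0,0,0,0,0.8,0,0,0,0,0.8,0,0,-0.3,0,0.8,0,0,-0.8,0,0.8,0,0,-0.8,0,0.8,0,0,-0.8,0,0.8,0,0,-0.6,0,0.8,0,0,0,0]';  python3 - <<'E'
from h import *
look("wide_pot",(.596,-.0235),cams=("wrist",))
look("pot_a",(.596,-.0235),z=.005,cams=("wrist",),tol=60)
look("pot_b",(.596,-.0235),z=.009,cams=("wrist",),tol=60)
b=look("pot_c",(.579,-.329),cams=("scene","side"),tol=40)
b=look("pot_d",(.441,-.314),cams=("scene","side"),tol=40)
go(.579,-.329,.22)
E
```

```text
clock: 34.15
tcp_pos: [0.597, -0.024, 0.2181]
orientation: [[1.0, 0.001, 0.004], [0.002, -1.0, -0.0], [0.004, 0.0, -1.0]]
ft_force: [-0.0, 0.1, 0.7]
finger_gap: 0.796
gripper_force: 0.0
wide_pot wrist [ 0.5956 -0.0233] 0.972
pot_a wrist [ 0.5979 -0.0242] 0.819
pot_b wrist [ 0.5963 -0.0233] 0.917
pot_c scene [ 0.5053 -0.3931] 0.928
pot_c side [ 0.5755 -0.4262] 0.902
pot_d scene [ 0.441 -0.314] 0.0
pot_d side [ 0.5013 -0.3863] 0.758
tcp [ 0.5959 -0.024   0.2155] move [-0.43  7.62 -0.11]
```

```bash
python3 -m inch '[0.7,0,0.8,0,0,0.7,0,0.8,0,0,0.7,0,0.8,0,0,0.7,0,0.8,0,0,0.7,0,0.8,0,0,0.7,-0.1,0.8,0,0,0.7,-0.1,0.8,0,0,0.7,-0.1,0.8,0,0,0.7,-0.1,0.8,0,0,0.7,0,0.4,0,0,0.7,0,0,0,0,0.7,0,0,0,0]';  python3 - <<'E'
from h import *
b=look("pot_c",(.579,-.329),cams=("wrist","side"),tol=40)
d=look("pot_d",(.441,-.314),cams=("side","scene"),tol=15)
go(*b["wrist"],.086)
w=grab("wrist");cv2.imwrite("pics/w8.png",w["pixels"])
E
```

```text
clock: 36.35
tcp_pos: [0.5805, -0.3271, 0.2154]
orientation: [[1.0, 0.002, -0.0], [0.002, -1.0, 0.0], [-0.0, -0.0, -1.0]]
ft_force: [-0.1, -0.2, -0.3]
finger_gap: 0.7
gripper_force: 0.0
pot_c wrist [ 0.5809 -0.3273] 0.955
pot_c side [ 0.5763 -0.4228] 0.868
pot_d side [ 0.4399 -0.313 ] 0.914
pot_d scene [ 0.443  -0.3133] 0.885
tcp [ 0.5805 -0.3278  0.2156] move [ 0.01 -0.01  3.24]
```

View pics/w8.png

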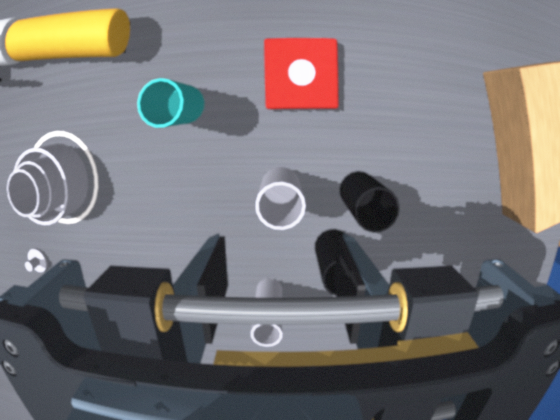

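```bash
python3 -m inch '[0.7,0,0,0.8,0,0.7,0,0,0.8,0,0.7,0,0,0.8,0,0.7,0,0,0.6,0,0.7,0,0,0.24,0,0.7,0,0,0,0,0.7,0,0,0,0,0.4,0,0,0,0,0.4,0,0,0,0,0.4,0,0,0,0,0.4,0,0,0,0,0.4,0,0,0,0]' 30; python3 -m inch '[0.4,0,0,-0.4,0,0.4,0,0,-0.8,0,0.4,0,0,-0.8,0,0.4,0,-0.2,-0.5,0,0.4,0,-0.5,0,0,0.4,0,-0.8,0,0,0.4,0,-0.8,0,0,0.4,0,-0.8,0,0,0.4,0,-0.8,0,0,0.4,0.1,-0.8,0,0,0.4,0.1,-0.8,0,0,0.4,0.1,-0.8,0,0]'; python3 -m inch '[0.4,0.1,-0.8,0,0,0.4,0,-0.3,0,0,0.4,0,0,0,0,0.4,0,0,0,0]';python3 - <<'E'
from h import *
s=manip.read_state(); look("pot_b",(.596,-.0238),z=.009,cams=("wrist",),tol=60)
for i in range(2): look("pot_c",s["tcp_pos"][:2],z=s["tcp_pos"][2]-.086,cams=("wrist",),tol=90)
go(.596,-.0238,.099)
w=grab("wrist");cv2.imwrite("pics/w9.png",cv2.resize(w["pixels"][130:330,190:370],None,fx=3,fy=3))
E
```

```text
clock: 38.3
tcp_pos: [0.5807, -0.3281, 0.0864]
orientation: [[1.0, 0.002, 0.001], [0.002, -1.0, -0.0], [0.001, 0.0, -1.0]]
ft_force: [-0.7, 2.5, 6.7]
finger_gap: 0.486
gripper_force: 30.0
clock: 39.8
tcp_pos: [0.5907, -0.0736, 0.1844]
orientation: [[1.0, 0.002, -0.002], [0.002, -1.0, 0.0], [-0.002, -0.0, -1.0]]
ft_force: [-0.1, 1.0, -2.8]
finger_gap: 0.487
gripper_force: 30.0
clock: 40.3
tcp_pos: [0.5956, -0.0325, 0.1856]
orientation: [[1.0, 0.001, -0.001], [0.001, -1.0, -0.0], [-0.001, 0.0, -1.0]]
ft_force: [0.4, 0.6, -3.0]
finger_gap: 0.484
gripper_force: 30.0
pot_b wrist [ 0.5968 -0.0233] 0.603
pot_c wrist [ 0.5971 -0.0331] 0.895
pot_c wrist [ 0.6401 -0.0242] 0.346
tcp [ 0.5959 -0.0324  0.1859] move [ 0.   -0.22  2.17]
```

View pics/w9.png

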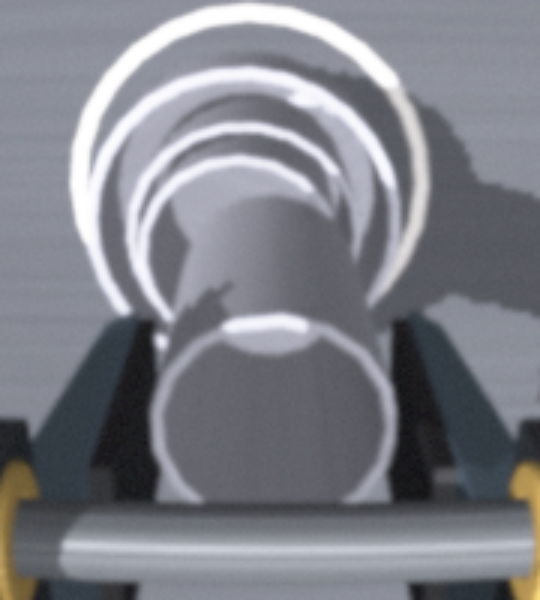

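```bash
python3 -m inch '[0.4,0,-0.22,0,0,0.4,0,0,0.3,0,0.4,0,0,0,0,0.4,0,0,0,0]';python3 - <<'E'
from h import *
s=manip.read_state()
look("pot_c",s["tcp_pos"][:2],z=s["tcp_pos"][2]-.086,cams=("wrist",),tol=90)
look("pot_b",(.596,-.0238),z=.009,cams=("wrist",),tol=40)
go(.5957,-.0235,.099)
w=grab("wrist");cv2.imwrite("pics/w10.png",cv2.resize(w["pixels"][130:330,190:370],None,fx=3,fy=3))
E
```

```text
clock: 41.15
tcp_pos: [0.5958, -0.0232, 0.1737]
orientation: [[1.0, 0.002, -0.0], [0.002, -1.0, 0.0], [-0.0, -0.0, -1.0]]
ft_force: [-0.5, -0.1, -3.1]
finger_gap: 0.486
gripper_force: 30.0
pot_c wrist [ 0.6355 -0.0241] 0.643
pot_b wrist [ 0.5973 -0.0232] 0.667
tcp [ 0.5961 -0.0232  0.1741] move [-0.01  0.01  1.88]
```

View pics/w10.png

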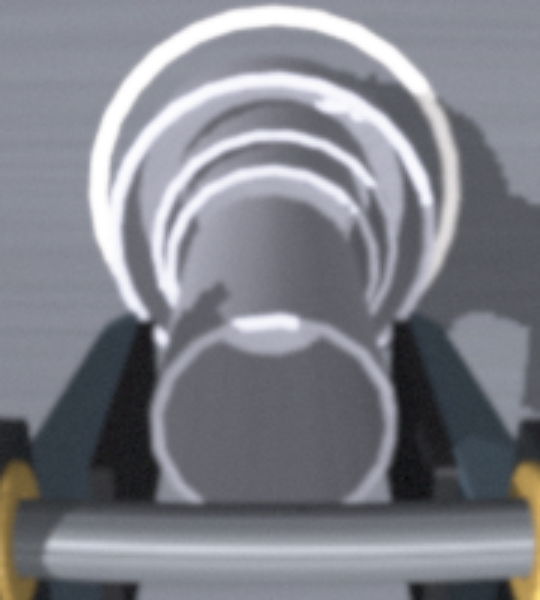

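```bash
python3 -m inch '[0.4,0,0,0.2,0,0.4,0,0,0.15,0,0.4,0,0,0.15,0,0.4,0,0,0,0]'; python3 -m inch '[0.4,0,0,0.3,0,0.4,0,0,0.3,0,0.4,0,0,0.3,0,0.4,0,0,0.3,0,0.4,0,0,0,0,0.4,0,0,0,0]'
```

```text
clock: 41.9
tcp_pos: [0.5956, -0.0231, 0.1532]
orientation: [[1.0, 0.001, -0.001], [0.001, -1.0, 0.0], [-0.001, -0.0, -1.0]]
ft_force: [-0.5, 0.5, -2.9]
finger_gap: 0.489
gripper_force: 30.0
clock: 42.65
tcp_pos: [0.5962, -0.0232, 0.1061]
orientation: [[1.0, 0.002, 0.0], [0.002, -1.0, -0.0], [0.0, 0.0, -1.0]]
ft_force: [0.3, 0.6, -2.2]
finger_gap: 0.488
gripper_force: 30.0
```

```bash
python3 -m inch '[0.4,0,0,0.1,0,0.4,0,0,0.06,0,0.4,0,0,0,0,0.4,0,0,0,0,0.7,0,0,0,0,0.7,0,0,0,0,0.7,0,0,-0.3,0,0.7,0,0,-0.8,0,0.7,0,0,-0.8,0,0.7,0,0,-0.8,0,0.7,0,0,-0.4,0,0.7,0,0,0,0]';  python3 - <<'E'
from h import *
look("wide_pot",(.596,-.0235),cams=("wrist",))
look("pot_b",(.596,-.0235),z=.009,cams=("wrist",),tol=60)
look("pot_c",(.596,-.0235),z=.013,cams=("wrist",),tol=60)
cv2.imwrite("pics/w11.png",grab("wrist")["pixels"])
go(.441,-.314,.22)
E
```

```text
clock: 44.15
tcp_pos: [0.5964, -0.0232, 0.2246]
orientation: [[1.0, 0.002, 0.002], [0.002, -1.0, -0.0], [0.002, 0.0, -1.0]]
ft_force: [-0.7, -0.6, 0.1]
finger_gap: 0.703
gripper_force: 0.0
wide_pot wrist [ 0.5955 -0.0235] 0.977
pot_b wrist [ 0.596  -0.0232] 0.668
pot_c wrist [ 0.6127 -0.0241] 0.723
tcp [ 0.5956 -0.0231  0.2226] move [-3.88  7.27  0.07]
```

```bash
python3 -m inch '[0.6,-0.38,0.73,0,0,0.6,-0.38,0.73,0,0,0.6,-0.38,0.73,0,0,0.6,-0.38,0.73,0,0,0.6,-0.38,0.73,0,0,0.6,-0.38,0.73,0,0,0.6,-0.38,0.73,0,0,0.6,-0.38,0.73,0,0,0.6,-0.38,0.73,0,0,0.6,-0.38,0.73,0,0,0.6,0,0,0,0,0.6,0,0,0,0]';  python3 - <<'E'
from h import *
d=look("pot_d",(.441,-.314),cams=("wrist","side","scene"),tol=40)
go(*d["wrist"],.098)
p=grab("side")
look("pot_c",(.596,-.0235),z=.013,cams=("side","scene"),tol=40)
E
```

```text
clock: 46.0
tcp_pos: [0.4444, -0.3151, 0.2232]
orientation: [[1.0, 0.001, -0.0], [0.001, -1.0, 0.0], [-0.0, -0.0, -1.0]]
ft_force: [0.8, 0.7, -0.5]
finger_gap: 0.601
gripper_force: 0.0
pot_d wrist [ 0.4423 -0.3131] 0.907
pot_d side [ 0.5006 -0.3885] 0.76
pot_d scene [ 0.44   -0.3139] 0.966
tcp [ 0.4446 -0.315   0.2235] move [-0.06 -0.05  3.14]
pot_c side [ 0.5867 -0.0186] 0.462
pot_c scene [ 0.6075 -0.0193] 0.307
```

```bash
python3 -m inch '[0.6,-0.06,-0.04,0.8,0,0.6,0,0,0.8,0,0.6,0,0,0.8,0,0.6,0,0,0.5,0,0.6,0,0,0.24,0,0.6,0,0,0,0,0.6,0,0,0,0,0.3,0,0,0,0,0.3,0,0,0,0,0.3,0,0,0,0,0.3,0,0,0,0,0.3,0,0,0,0]' 30; python3 -m inch '[0.3,0,0,-0.4,0,0.3,0,0,-0.8,0,0.3,0,0,-0.8,0,0.3,0,0,-0.8,0,0.3,0.2,-0.4,-0.2,0,0.3,0.4,-0.8,0,0,0.3,0.4,-0.8,0,0,0.3,0.4,-0.8,0,0,0.3,0.4,-0.8,0,0,0.3,0.4,-0.8,0,0,0.3,0.4,-0.8,0,0,0.3,0.4,-0.8,0,0]'; python3 -m inch '[0.3,0.4,-0.8,0,0,0.3,0.4,-0.2,0,0,0.3,0,0,0,0,0.3,0,0,0,0]';python3 - <<'E'
from h import *
s=manip.read_state()
look("pot_d",s["tcp_pos"][:2],z=s["tcp_pos"][2]-.098,cams=("wrist",),tol=90)
look("wide_pot",(.596,-.0238),z=0,cams=("wrist",),tol=60)
go(.596,-.0235,.115)
w=grab("wrist");cv2.imwrite("pics/w12.png",cv2.resize(w["pixels"][130:330,190:370],None,fx=3,fy=3))
E
```

```text
clock: 48.05
tcp_pos: [0.4422, -0.3139, 0.0983]
orientation: [[1.0, 0.001, 0.0], [0.001, -1.0, -0.0], [0.0, 0.0, -1.0]]
ft_force: [0.1, 1.0, 5.0]
finger_gap: 0.363
gripper_force: 30.0
clock: 49.55
tcp_pos: [0.5614, -0.0714, 0.2172]
orientation: [[1.0, 0.002, -0.001], [0.002, -1.0, 0.0], [-0.001, -0.0, -1.0]]
ft_force: [0.8, -0.8, -2.8]
finger_gap: 0.359
gripper_force: 30.0
clock: 50.05
tcp_pos: [0.5929, -0.034, 0.2175]
orientation: [[1.0, 0.001, -0.001], [0.001, -1.0, 0.0], [-0.001, -0.0, -1.0]]
ft_force: [0.3, -0.4, -2.3]
finger_gap: 0.358
gripper_force: 30.0
pot_d wrist [ 0.6383 -0.0295] 0.743
wide_pot wrist [ 0.5948 -0.024 ] 0.925
tcp [ 0.5932 -0.0341  0.2179] move [ 0.07 -0.27  2.57]
```

View pics/w12.png

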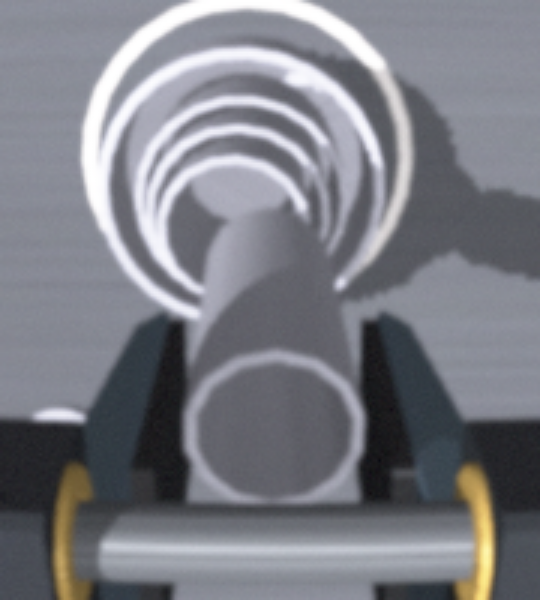

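```bash
python3 -m inch '[0.3,0.07,-0.27,0,0,0.3,0,0,0,0,0.3,0,0,0,0]'; cat >> h.py <<'E'
def rim(p,x0,r,z,span=.008):
    # brightest projected rim circle (mid-wall) against rings just inside/outside
    g=cv2.GaussianBlur(p["pixels"].min(2).astype(np.float32),(0,0),.7)
    def v(x,y,rr):
        q=proj(circ(x,y,rr,z),p).astype(np.float32); return cv2.remap(g,q[None,:,0],q[None,:,1],1)[0]
    def sc(x,y): return np.median(np.clip(v(x,y,r)-.5*v(x,y,r-.004)-.5*v(x,y,r+.004),-20,60))+np.mean(np.clip(v(x,y,r)-.5*v(x,y,r-.004)-.5*v(x,y,r+.004),-20,60))
    G=np.arange(-span,span+1e-9,.0005)
    S=[(sc(x0[0]+a,x0[1]+b),x0[0]+a,x0[1]+b) for a in G for b in G]
    m=max(S); print("rim",np.round(m,4)); return m[1:]
E
python3 - <<'E'
from h import *
for i in range(2):
    s=manip.read_state(); w=grab("wrist"); t=s["tcp_pos"]; print(np.round(t,4))
    rim(w,(.596,-.0235),.048,.05); rim(w,(.596,-.0235),.03375,.066); rim(w,(.596,-.0235),.02775,.082); rim(w,(.596,-.0235),.02175,.098)
    rim(w,t[:2],.01575,t[2]-.0012)
E
```

```text
clock: 50.68
tcp_pos: [0.5963, -0.0226, 0.2179]
orientation: [[1.0, 0.002, -0.0], [0.002, -1.0, -0.0], [-0.0, 0.0, -1.0]]
ft_force: [-0.1, 0.4, -2.1]
finger_gap: 0.361
gripper_force: 30.0
[ 0.5963 -0.0226  0.2179]
rim [ 1.076338e+02  5.960000e-01 -2.350000e-02]
rim [ 9.25559e+01  5.98000e-01 -2.40000e-02]
rim [ 7.92786e+01  5.96000e-01 -2.30000e-02]
rim [ 7.36533e+01  5.95500e-01 -2.25000e-02]
rim [ 1.113033e+02  5.963000e-01 -2.360000e-02]
[ 0.5963 -0.0227  0.2179]
rim [ 1.075925e+02  5.960000e-01 -2.350000e-02]
rim [ 9.25588e+01  5.97500e-01 -2.45000e-02]
rim [ 7.85529e+01  5.96000e-01 -2.30000e-02]
rim [ 7.49921e+01  5.96000e-01 -2.25000e-02]
rim [ 1.113288e+02  5.963000e-01 -2.370000e-02]
```

```bash
python3 -m inch '[0.3,-0.01,-0.02,0.3,0,0.3,0,0,0.2,0,0.3,0,0,0.15,0,0.3,0,0,0.15,0,0.3,0,0,0,0]'; python3 -m inch '[0.3,0,0,0.3,0,0.3,0,0,0.3,0,0.3,0,0,0.3,0,0.3,0,0,0.3,0,0.3,0,0,0.3,0,0.3,0,0,0,0,0.3,0,0,0,0]'
```

```text
clock: 51.4
tcp_pos: [0.5957, -0.022, 0.1854]
orientation: [[1.0, 0.001, -0.001], [0.001, -1.0, 0.0], [-0.001, -0.0, -1.0]]
ft_force: [0.2, -0.7, -2.1]
finger_gap: 0.359
gripper_force: 30.0
clock: 52.28
tcp_pos: [0.5962, -0.022, 0.1262]
orientation: [[1.0, 0.002, 0.0], [0.002, -1.0, -0.0], [0.0, 0.0, -1.0]]
ft_force: [-0.3, -1.3, -1.4]
finger_gap: 0.361
gripper_force: 30.0
```

Inserted; lower the last 11 mm, release, back off and measure everything.

```bash
python3 -m inch '[0.3,0,0,0.15,0,0.3,0,0,0.11,0,0.3,0,0,0,0,0.3,0,0,0,0,0.6,0,0,0,0,0.6,0,0,0,0,0.6,0,0,-0.3,0,0.6,0,0,-0.8,0,0.6,0,0,-0.8,0,0.6,0,0,-0.4,0,0.6,0,0,0,0]';  python3 - <<'E'
from h import *
w=grab("wrist")
for r,z in((.048,.05),(.03375,.066),(.02775,.082),(.02175,.098),(.01575,.114)): rim(w,(.596,-.0235),r,z)
for k in("wrist","side","scene"):
    p=grab(k)
    for d in mark_of("pot_d_rim",p)[:1]:
        print(k,"rim",round(d["p"],2),np.round(atz(d["point"],p,.114),4))
    for d in mark_of("cap",p)[:1]: print(k,"cap",d["p"],np.round(atz(d["point"],p,0),4))
    for d in find_in("cap",p)[:1]: print(k,"cap pt",d["p"],np.round(atz(d["point"],p,.012),4))
go(.467,.0525,.2)
E
```

```text
clock: 53.65
tcp_pos: [0.5965, -0.022, 0.2086]
orientation: [[1.0, 0.002, 0.002], [0.002, -1.0, -0.0], [0.002, 0.0, -1.0]]
ft_force: [-0.5, -0.2, 0.8]
finger_gap: 0.599
gripper_force: 0.0
rim [ 1.183202e+02  5.955000e-01 -2.350000e-02]
rim [ 1.033762e+02  5.975000e-01 -2.400000e-02]
rim [ 1.051026e+02  5.960000e-01 -2.300000e-02]
rim [ 1.04796e+02  5.96500e-01 -2.25000e-02]
rim [ 1.196218e+02  5.965000e-01 -2.100000e-02]
wrist rim 0.6 [ 0.5931 -0.0237]
wrist cap pt 0.26 [ 0.5646 -0.0186]
side rim 0.46 [ 0.5919 -0.0208]
side cap 0.68 [0.4667 0.0503]
side cap pt 0.58 [0.4663 0.0525]
scene rim 0.54 [0.6409 0.2937]
scene cap 0.47 [0.4627 0.0638]
tcp [ 0.596  -0.022   0.2074] move [-3.22 -1.87  0.19]
```

```bash
python3 -m inch '[0.5,-0.5,-0.3,0,0,0.5,-0.55,-0.32,0,0,0.5,-0.55,-0.32,0,0,0.5,-0.55,-0.32,0,0,0.5,-0.55,-0.32,0,0,0.5,-0.5,-0.3,0,0,0.5,0,0,0.6,0,0.5,0,0,0,0,0.5,0,0,0,0]';  python3 - <<'E'
from h import *
w=grab("wrist"); cv2.imwrite("pics/w13.png",w["pixels"])
for d in mark_of("cap",w)[:2]: print("mark",d["p"],np.round(atz(d["point"],w,0),4))
for d in regions_of("cap",w)[:1]:
    R=d["region"]; print(d["p"],d["point"],R.sum(),cv2.boundingRect(R.astype(np.uint8)))
    ys,xs=np.nonzero(R); m=hullmask(np.c_[xs,ys].astype(float))
    def c(v):
        k=hullmask(proj(np.r_[circ(*v,.02,0),circ(*v,.02,.006)],w))|hullmask(proj(np.r_[circ(*v,.008,.006),circ(*v,.008,.028)],w))
        k=hullmask(np.argwhere(k)[:,::-1]/3-.33); return 1-(k&m).sum()/(k|m).sum()
    b=minimize(c,[.467,.052],method="Nelder-Mead",options=dict(initial_simplex=np.array([.467,.052])+[[0,0],[.006,0],[0,.006]])); print(b.x,1-b.fun)
    go(*b.x,.025)
E
```

```text
clock: 55.42
tcp_pos: [0.4682, 0.0531, 0.1841]
orientation: [[1.0, 0.001, 0.0], [0.001, -1.0, 0.0], [0.0, -0.0, -1.0]]
ft_force: [0.7, 0.2, 1.1]
finger_gap: 0.495
gripper_force: 0.0
mark 0.68 [0.4657 0.0584]
0.97 [276.3, 193.3] 1008 (259, 176, 36, 35)
[0.4680773  0.05690804] 0.8648176881303336
tcp [0.4683 0.053  0.1842] move [-0.01 -0.1   3.98]
```

```bash
python3 -m inch '[0.5,0,-0.06,0.8,0,0.5,0,0,0.8,0,0.5,0,0,0.8,0,0.5,0,0,0.8,0,0.5,0,0,0.5,0,0.5,0,0,0.25,0,0.5,0,0,0,0,0.05,0,0,0,0,0.05,0,0,0,0,0.05,0,0,0,0,0.05,0,0,0,0,0.05,0,0,0,0]' 15; python3 -m inch '[0.05,0,0,0,0,0.05,0,0,-0.3,0,0.05,0,0,-0.8,0,0.05,0,0,-0.8,0,0.05,0,0,-0.8,0,0.05,0,0,-0.8,0,0.05,0,0,0,0,0.05,0,0,0,0]'; python3 - <<'E'
from h import *
s=manip.read_state();t=s["tcp_pos"]; w=grab("wrist");print(t)
z=t[2]-.025
for d in mark_of("cap",w)[:2]: print("mark",d["p"],np.round(atz(d["point"],w,z),4))
for d in regions_of("cap",w)[:1]:
    R=d["region"].astype(np.uint8); print(d["p"],d["point"],R.sum(),cv2.boundingRect(R))
# dark/bright extents of predicted disc
print(proj(circ(*t[:2],.02,z+.006),w).min(0),proj(circ(*t[:2],.02,z+.006),w).max(0))
cv2.imwrite("pics/w14.png",w["pixels"])
E
```

```text
clock: 57.08
tcp_pos: [0.4681, 0.0555, 0.0259]
orientation: [[1.0, 0.001, 0.0], [0.001, -1.0, 0.0], [0.0, -0.0, -1.0]]
ft_force: [-1.3, -1.2, 8.2]
finger_gap: 0.169
gripper_force: 15.0
clock: 58.08
tcp_pos: [0.4674, 0.0554, 0.1652]
orientation: [[1.0, 0.001, -0.0], [0.001, -1.0, -0.0], [-0.0, 0.0, -1.0]]
ft_force: [-0.2, -0.0, -1.1]
finger_gap: 0.169
gripper_force: 15.0
[0.46735525 0.05540467 0.1652327 ]
mark 0.66 [0.47   0.0553]
0.63 [38.5, 196.6] 8296 (0, 130, 77, 145)
[246.1923596  228.64906361] [313.14302829 288.7497349 ]
```

```bash
python3 - <<'E'
from h import *
s=manip.read_state();t=s["tcp_pos"]; w=grab("wrist"); z=t[2]-.0259
g=w["pixels"].min(2).astype(np.float32)
c=int(round(proj([[*t[:2],z]],w)[0][0])); print("col",c); print(g[205:275,c].astype(int).tolist())
a=np.radians(np.arange(-50,51,5))
def val(dx,dy,r,h):
    q=proj(np.c_[t[0]+dx+r*np.cos(a),t[1]+dy+r*np.sin(a),np.full(len(a),z+h)],w).astype(np.float32); return cv2.remap(g,q[None,:,0],q[None,:,1],1)[0]
for h in(0,.006):
  S=[]
  for dx in np.arange(-.012,.0121,.0005):
    for dy in np.arange(-.004,.0041,.001):
      S.append((np.mean(np.clip(val(dx,dy,.0192,h)-val(dx,dy,.0208,h),-60,60)),round(dx,4),round(dy,4)))
  print(h,sorted(S)[-3:],sorted(S)[:2])
E
```

```text
col 280
[136, 135, 133, 134, 130, 130, 129, 130, 129, 129, 132, 135, 133, 132, 134, 131, 131, 131, 133, 125, 123, 136, 178, 220, 221, 193, 173, 169, 169, 171, 171, 169, 171, 171, 172, 171, 169, 170, 171, 169, 167, 152, 126, 106, 95, 95, 98, 95, 95, 94, 95, 94, 94, 92, 96, 92, 94, 115, 143, 161, 169, 169, 170, 167, 168, 165, 162, 163, 162, 161]
0 [(np.float32(30.146717), np.float64(-0.002), np.float64(0.0)), (np.float32(33.41099), np.float64(-0.002), np.float64(-0.001)), (np.float32(33.772926), np.float64(-0.0015), np.float64(-0.001))] [(np.float32(-26.841564), np.float64(-0.003), np.float64(0.003)), (np.float32(-25.121977), np.float64(-0.003), np.float64(0.002))]
0.006 [(np.float32(26.857794), np.float64(0.001), np.float64(-0.002)), (np.float32(28.209078), np.float64(0.0005), np.float64(0.0)), (np.float32(30.737955), np.float64(0.0005), np.float64(-0.001))] [(np.float32(-27.437918), np.float64(-0.001), np.float64(0.002)), (np.float32(-26.01158), np.float64(-0.001), np.float64(0.003))]
```

```bash
python3 -m inch '[0.05,0,0,-0.5,0,0.05,0.5,0.3,0,0,0.05,0.5,0.3,0,0,0.05,0.5,0.3,0,0,0.05,0.5,0.3,0,0,0.05,0.5,0.3,0,0,0.05,0.4,0.25,0,0,0.05,0.33,0.15,0,0,0.05,0,0,0,0,0.05,0,0,0,0]'; python3 - <<'E'
from h import *
s=manip.read_state();t=s["tcp_pos"]; w=grab("wrist"); z=t[2]-.0259
print(np.round(t,4))
for r,zz in((.048,.05),(.03375,.066),(.02775,.082),(.02175,.098),(.01575,.114)): rim(w,(.596,-.0235),r,zz)
g=w["pixels"].min(2); q=proj([[t[0]-.001+.02,t[1],z]],w)[0]; print("pred disc bottom edge",q); 
c=int(round(q[0])); print(g[int(q[1])-45:int(q[1])+12,c].astype(int).tolist())
print("pot_d rim far edge",proj([[.5965+.017,-.0215,.114]],w)[0])
for k in("side","scene"):
    p=grab(k); print(k,[(round(d["p"],2),np.round(atz(d["point"],p,.114),4)) for d in mark_of("pot_d_rim",p)[:1]],[(round(d["p"],2),np.round(atz(d["point"],p,z),4)) for d in mark_of("cap",p)[:1]])
go(.5975,-.0212,.1405)
E
```

```text
clock: 59.52
tcp_pos: [0.5966, -0.0201, 0.1853]
orientation: [[1.0, 0.002, -0.001], [0.002, -1.0, 0.0], [-0.001, -0.0, -1.0]]
ft_force: [-0.3, -0.4, -0.4]
finger_gap: 0.169
gripper_force: 15.0
[ 0.5966 -0.0201  0.1853]
rim [ 1.052901e+02  5.960000e-01 -2.350000e-02]
rim [ 9.76518e+01  5.97500e-01 -2.45000e-02]
rim [ 8.94416e+01  5.96500e-01 -2.30000e-02]
rim [ 6.63436e+01  5.97500e-01 -2.30000e-02]
rim [ 8.04662e+01  5.96500e-01 -2.10000e-02]
pred disc bottom edge [279.74331448 226.15432169]
[124, 147, 200, 231, 227, 177, 121, 109, 117, 121, 123, 121, 124, 147, 200, 232, 229, 190, 136, 108, 111, 117, 120, 116, 114, 115, 117, 137, 183, 226, 233, 215, 156, 113, 101, 101, 100, 100, 100, 97, 98, 99, 100, 102, 113, 131, 163, 182, 180, 167, 169, 168, 168, 169, 169, 168, 168]
pot_d rim far edge [281.82208124 207.52597511]
side [(0.61, array([ 0.6253, -0.0664]))] [(0.45, array([ 0.5989, -0.0216]))]
scene [(0.71, array([ 0.5968, -0.012 ]))] [(0.7, array([ 0.5949, -0.0218]))]
tcp [ 0.597  -0.0202  0.1856] move [0.01 0.02 1.13]
```

```bash
python3 -m inch '[0.05,0.02,0.02,0.3,0,0.05,0,0,0.3,0,0.05,0,0,0.25,0,0.05,0,0,0.15,0,0.05,0,0,0.08,0,0.05,0,0,0,0,0.05,0,0,0,0]'; python3 - <<'E'
from h import *
go(.5975,-.0212,.14)
E
```

```text
clock: 60.75
tcp_pos: [0.5981, -0.0212, 0.1427]
orientation: [[1.0, 0.001, 0.0], [0.001, -1.0, -0.0], [0.0, 0.0, -1.0]]
ft_force: [-0.8, 0.0, -0.9]
finger_gap: 0.17
gripper_force: 15.0
tcp [ 0.5981 -0.0212  0.1427] move [-0.02  0.    0.07]
```

```bash
python3 -m inch '[0.05,-0.01,0,0.03,0,0.05,0,0,0.03,0,0.05,0,0,0,0,0.05,0,0,0,0]'
```

```text
clock: 61.25
tcp_pos: [0.5976, -0.0212, 0.14]
orientation: [[1.0, 0.001, 0.0], [0.001, -1.0, 0.0], [0.0, -0.0, -1.0]]
ft_force: [-0.2, -0.1, -0.4]
finger_gap: 0.169
gripper_force: 15.0
```

```bash
python3 -m inch '[0.05,0,0,0.02,0,0.05,0,0,0,0,0.05,0,0,0,0]'; python3 -m inch '[0.3,0,0,0,0,0.45,0,0,0,0,0.45,0,0,0,0,0.45,0,0,0,0,0.45,0,0,-0.3,0,0.45,0,0,-0.5,0,0.45,0,0,-0.8,0,0.45,0,0,-0.8,0,0.45,0,0,-0.3,0,0.45,0,0,0,0,0.45,0,0,0,0]'; python3 - <<'E'
from h import *
w=grab("wrist"); cv2.imwrite("pics/w15.png",w["pixels"])
rim(w,(.596,-.0235),.048,.05);rim(w,(.596,-.0235),.03375,.066);rim(w,(.596,-.0235),.02775,.082);rim(w,(.596,-.0235),.02175,.098)
P=[w,grab("side"),grab("scene")]
for p in P:
  for d in regions_of("cap",p)[:1]:
    R=d["region"]; ys,xs=np.nonzero(R); m=hullmask(np.c_[xs,ys].astype(float))
    def c(v):
        k=hullmask(proj(np.r_[circ(*v,.02,.114),circ(*v,.02,.12),circ(*v,.008,.142)],p)); return 1-(k&m).sum()/(k|m).sum()
    x0=np.array([.5965,-.0215]); b=minimize(c,x0,method="Nelder-Mead",options=dict(initial_simplex=x0+[[0,0],[.006,0],[0,.006]])); print(d["p"],np.round(b.x,4),1-b.fun)
  for n,z in(("offcut",.004),("magnet",0)):
    for d in mark_of(n,p)[:1]: print(n,round(d["p"],2),np.round(atz(d["point"],p,z),3))
E
```

```text
clock: 61.62
tcp_pos: [0.5981, -0.0212, 0.1398]
orientation: [[1.0, 0.001, 0.001], [0.001, -1.0, -0.0], [0.001, 0.0, -1.0]]
ft_force: [-1.5, -0.2, 7.6]
finger_gap: 0.167
gripper_force: 15.0
clock: 63.0
tcp_pos: [0.597, -0.0211, 0.2461]
orientation: [[1.0, 0.001, -0.001], [0.001, -1.0, 0.0], [-0.001, -0.0, -1.0]]
ft_force: [-0.1, -0.1, -0.2]
finger_gap: 0.451
gripper_force: 0.0
rim [ 1.176747e+02  5.955000e-01 -2.350000e-02]
rim [ 9.62444e+01  5.97500e-01 -2.45000e-02]
rim [ 8.50037e+01  5.96500e-01 -2.35000e-02]
rim [ 6.08457e+01  5.96000e-01 -2.30000e-02]
0.75 [ 0.5984 -0.0213] 0.9630481667864845
offcut 0.92 [0.471 0.376]
magnet 0.82 [ 0.712 -0.348]
0.75 [ 0.5999 -0.0214] 0.8305084745762712
offcut 0.69 [0.469 0.374]
magnet 0.72 [ 0.786 -0.022]
0.53 [ 0.5999 -0.023 ] 0.8457598178713717
offcut 0.51 [0.467 0.371]
magnet 0.65 [ 0.713 -0.347]
```

```bash
python3 -c "
from bench import manip
print(manip.close_job())"
```

```text
the job is handed in; nothing more can be done
None
```

I handed the job in at about 63 s, with the offcut in the tray, the wide pot slid to within about 1.5 mm of the chalk ring's centre, all four smaller pots nested in order, and the cap on the slimmest pot about 1.5 mm off its centre by the last camera fits; the judge's verdict was not shown.

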